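# Unlock the cigar length gauge and hold it out at its second

### The arm

A 6-joint arm with a two-finger parallel gripper is mounted at the origin on a cart in front of the work surface, level with it; the furniture and walls round the work are solid. World frame = base frame: x ahead of the robot, y to its left, z up, the work surface at z = 0. Lengths are in m, angles in rad, forces in N, time in s.
With the tool pointing down it reaches from about 0.25 to 0.8 m from the base axis. Payload 8.5 kg.
Tool frame: the origin (TCP) lies between the finger pads; the fingertips stand 25 mm ahead of it and the grasp point (between the pads) lies 6 mm ahead of it; z points along the fingers, y is the line along which they close (so a half turn about z gives the same grasp; the last joint's range is limited). The gripper opens to 85 mm and grips with 20 to 120 N. Pads are 22 mm wide; open, the fingers measure 114 mm over their backs; the gripper's body (76 mm by 85 mm) begins 54 mm behind the grasp point. The pads swing forward as they close: fully open they stand 13 mm farther back than shut.
Start: joints at [1.216, 0.238, -0.013, 1.319, 0, 1.571], TCP at [0.182, 0.492, 0.256] pointing down, gripper open.
Joint ranges: [-2.66, 2.66], [-1.03, 1.9], [-1.14, 1.46], [-1.82, 2.27], [-1.45, 1.34], [-3.14, 3.14]. Speed limits (rad/s): [2.22, 2.22, 2.79, 3.14, 3.14, 3.14].

### API

Orientations are given as a unit quaternion [x, y, z, w].
In Python, from workcell import sensors, camera, env gives the robot as it stands. The module is installed in compiled form; this text tells all that it offers.
- The arm moves only by the tool send_rows, never from a script. Its argument "moves" is a list of rows, each a list of 7 numbers: the opening, from 0 (shut) to 1 (fully open), then the shift along the tool's x, y, z in units of 60 mm (1.0 is 60 mm), then the turn, a rotation vector about the tool's x, y, z in units of 10 degrees (1.0 is 10 degrees). A call has 1 to 10 rows; each row shifts and turns the commanded pose from where the row before left it, along the tool's axes as they then stand; what a row does not reach is not made up. A row lasts 1/8 s, in which the tool goes at most 62.5 mm and 10.7 degrees, less where a joint would pass 70% of its speed; a pose out of reach is approached as far as the arm can. A call is refused whole if a number of a shift passes 1 or a number of a turn 1, either way. A call with a gripper value outside its range is refused whole. The fingers move at their own pace and stop on an object; the grip force is fixed at half the most. Time passes only in rows, so rows that do not move let the fingers close. It gives the time, the measured TCP pose, the force, the opening and the grip force at its end, in the units of the state.
- sensors.read_state(): the state, without advancing time (a new reading comes with each control period).
- camera(name): name is "scene" or "side" or "wrist"; returns a dict with "frame" (384x512x3 uint8, red, green, blue), "depth" (384x512 float32, m along the optical axis (not along the pixel's ray), 0 where there is no reading), "intrinsics" (3x3 intrinsics, pixels), "view" (4x4, takes a point from world to camera coordinates). Camera axes: x right, y down, z forward; pixel columns grow to the right and rows downward; lengths in m; the calibration is good to about 2 mm. A picture is of the moment at which its call begins.
- env.sign_off(): hands the job in; it is judged then, once.
The state is a dict: "time_s": time; "joints": joint angles; "joint_velocities": joint speeds; "effort": joint torques, N m; "eef_pos": TCP position; "eef_rot": TCP orientation; "wrist_force": force on the tool from outside, world axes, zero at the start; "moment": the same for the moment, N m; "width": finger opening in m; "grip_force": force on a finger pad.
Only numpy, scipy, OpenCV 4.12 (cv2) and the standard library are available. Lean on these libraries where they do the work, as an engineer would, in place of code of your own. Each camera call takes 0.05 s, during which the arm holds its last target. There are 200 camera calls.

### The job

The telescoping cigar length gauge on the bench is locked shut: take the stylus out of its wooden stand, push the small red button sunk in the top of the gauge with the stylus tip until the slide jumps out a little, and stand the stylus back upright in its stand. Then grip the gauge's black handle and pull it straight out, past the first stop, all the way to the second stop, and finish while still holding it fully extended there, since its springs would draw it back. Leave the cigar, the lighter and the notepad lying where they are.

Things in the scene. Friction and masses are not known exactly. Their poses are not given: they have to be found in the camera images.
- gauge: Telescoping gauge fixed to the bench. Wooden board 240 x 64 x 12 mm (x = -140 to 100 mm), on it an aluminium tube 26 mm thick, axis 36 mm above the bench. Origin on the bench under the tube; +x is the pull-out direction, z up. Grey block 38 x 38 mm at x = 50 mm, top at 65 mm. From its front come a brass middle tube (shut, it ends at x = 95 mm) and a steel slide with a black handle.
- button_well (a point): Mouth centre of the round well (16 mm wide) in the top of the gauge's grey block, 65 mm above the bench, x = 50 mm in the gauge's frame. The red spring button (14 mm) lies in it, its top 6 mm below the mouth; too narrow for the fingers. Press straight down: 1.5 N at first, 4 N at 5 mm, where the latch lets go; bottoms at 7 mm (5 N).
- button_press (a joint): How far the red button is pressed down (m), 0 to 0.007. The latch lets go at about 0.005; the slide then jumps out and keeps the button down afterwards, at about 0.005.
- first_travel (a joint): Travel of the slide out of the middle tube (m): 0 shut, 0.060 the first stop. While locked it reads 0 to 0.001 and cannot be pulled. Unlocked, a spring kicks it out to about 0.010-0.016; from there it pulls back harder the farther out, up to about 5 N at the first stop.
- second_travel (a joint): Travel of the middle tube out of the fixed tube (m): 0 shut, 0.060 the second stop. It follows once the slide is at the first stop and the pull passes about 6 N; about 9.5 N at the second stop. Let go, both parts spring back. At the second stop the handle is 120 mm from its shut place (247 mm along x of the gauge).
- gauge_handle (a point): Centre of the black handle, an upright block on the slide's end: 22 mm along the pull, 20 mm across it (grip across this), 50 mm high, from 16 to 66 mm above the bench (this point at 41 mm). Shut, it is at x = 127 mm in the gauge's frame, its back face 21 mm ahead of the middle tube's end. Axes parallel to the gauge's.
- gauge_slide: The steel slide with the black handle, one rigid piece. Its origin coincides with the gauge's origin when shut and moves along the gauge's x with the handle; use gauge_handle to grip it.
- stand: Wooden block 56 x 56 x 45 mm fixed to the bench, the stylus stand. Origin at the centre of its underside. An upright hole 12 mm across with a bevelled mouth goes right through its middle.
- stand_hole (a point): Centre of the mouth of the hole in the stand, on its top face, 45 mm above the bench.
- stylus: Stylus 110 mm long, about 40 g: steel pin 6 mm thick, 40 mm long; above it a brass flange 22 mm wide, 5 mm thick; then a round light wooden handle 16 mm thick, 45 to 110 mm above the tip. Origin at the pin's tip, z points up the handle. It starts upright, pin down in the stand's hole, flange resting on the stand, tip 5 mm above the bench.
- cigar_a: Loose cigar with a red band, 20 mm thick, 152 mm long, lying near the gauge; leave it. Origin at the centre of its underside.
- lighter_a: Loose red lighter, 73 x 50 x 14 mm, lying near the gauge; leave it. Origin at the centre of its underside.
- pad: Loose notepad, 140 x 99 x 13 mm, lying on the bench; leave it. Origin at the centre of its underside.
There are look-alikes about, which are no part of the job. Leave any pink or purple look-alike of the stylus alone.

How it is judged:
On the way, in this order (a step that is already met when the one before it is completed fails the run):
1. the stylus presses the button in its well until the slide jumps out (contact force between stylus and gauge above 0.5 N and value of joint each of button_press, first_travel above 0.004 m), for 0.02 s.
2. the stylus stands upright in its stand again, let go (horizontal distance between stylus and stand below 0.008 m and height (world z) of stylus below 0.012 m and angle between stylus's own z axis and vertical below 0.2 rad and contact force between the fingers and stylus below 0.1 N), for 0.2 s.
3. the gripper has pulled the slide to the first stop (value of joint first_travel above 0.053 m and contact force between the fingers and gauge_slide above 2 N), for 0.02 s.
At the end, for the whole second after the job is handed in: Fingers hold the handle (over 2 N), slide within 6 mm of the first stop, middle tube within 7 mm of the second; stylus in its stand (8 mm of centre, tip below 12 mm, lean under 0.2 rad); cigar, lighter and notepad moved under 30 mm (value of joint first_travel above 0.054 m and value of joint second_travel above 0.053 m and contact force between the fingers and gauge_slide above 2 N and contact force between stylus and gauge below 0.1 N and horizontal distance between stylus and stand below 0.008 m and height (world z) of stylus below 0.012 m and angle between stylus's own z axis and vertical below 0.2 rad and distance of each of cigar_a, lighter_a, pad from where it was at the start of the episode below 0.03 m); the arm keeps its last pose, push and grip.
It fails at once if the cigar, the lighter or the notepad is pushed more than 30 mm (distance of any of cigar_a, lighter_a, pad from where it was at the start of the episode above 0.03 m).
It also fails if it takes over 72 s, if anything falls off the work surface, if the arm or the gripper's body presses on something with over 40 N, if the wrist force passes 120 N, or if a joint passes its speed limit or range.

## Working session

There is one attempt and no reset: what is moved stays moved. The work goes in short steps, Python scripts to look and compute and a tool call to move; the robot and the scene stay as the last step left them, time stands still between calls to the robot, and variables do not carry over. Pictures are saved under pics/ and viewed, at most 10 in all, crops included, and the job is handed in when it is done.

Besides the shell and the picture viewer there is one more tool, called in YAML: its name, and indented under it one key for each argument. send_rows: Moves the arm, as the interface text tells. Its arguments: {"type":"object","properties":{"moves":{"type":"array"}},"required":["moves"]}

```bash
mkdir -p pics
cat > h.py <<'E'
import numpy as np, cv2
from workcell import sensors, camera, env
def grab(n):
    c=camera(n); np.savez(f'{n}.npz',**c); return c
def ld(n): return np.load(f'{n}.npz')
def pts(c):
    K=c['intrinsics'];V=c['view'];d=c['depth'];h,w=d.shape
    u,v=np.meshgrid(np.arange(w),np.arange(h))
    P=np.stack([(u-K[0,2])/K[0,0]*d,(v-K[1,2])/K[1,1]*d,d],-1)
    return (P-V[:3,3])@V[:3,:3]
def proj(c,p):
    q=c['view'][:3,:3]@np.array(p)+c['view'][:3,3];q=c['intrinsics']@q;return q[:2]/q[2]
E
python3 - <<'E'
from h import *
for n in['scene','side','wrist']:
    c=grab(n); V=c['view']; print(n,-V[:3,:3].T@V[:3,3],V[2,:3])
a=cv2.resize(ld('scene')['frame'],(800,600));cv2.imwrite('pics/a.png',a[...,::-1])
b=np.hstack([ld('side')['frame'],ld('wrist')['frame']]);b=cv2.resize(b,(800,300));cv2.imwrite('pics/b.png',b[...,::-1])
print(sensors.read_state())
E
```

```text
scene [0.17007048 0.77619467 0.50985802] [ 0.39217621 -0.77293369 -0.49876982]
side [-0.32197071 -0.35296636  0.74799212] [ 0.70092725  0.3929248  -0.59524037]
wrist [0.12086534 0.51472275 0.37243931] [ 0.24198184 -0.09129321 -0.96597637]
{'time_s': 0.15, 'joints': array([ 1.21599927e+00,  2.38652487e-01, -1.40557972e-02,  1.31919643e+00,
       -2.58279845e-05,  1.57081044e+00]), 'joint_velocities': array([ 0.00069861, -0.00084974,  0.00169074, -0.00195164,  0.00038101,
       -0.00176061]), 'effort': array([-4.94738342e-04, -5.39078915e+01,  3.46597695e+01,  1.44291390e-02,
       -3.43001386e-05,  6.63855786e-06]), 'eef_pos': array([0.18229186, 0.49202897, 0.25582217]), 'eef_rot': array([ 1.76476442e-01,  9.84304708e-01, -5.47777279e-04, -8.50833891e-05]), 'wrist_force': array([-0.03980548, -0.35345   , -0.43690343]), 'moment': array([-0.03910418, -0.00386626,  0.01406446]), 'grip_force': 0.0, 'width': 0.08527588039759104}
```

View pics/a.png

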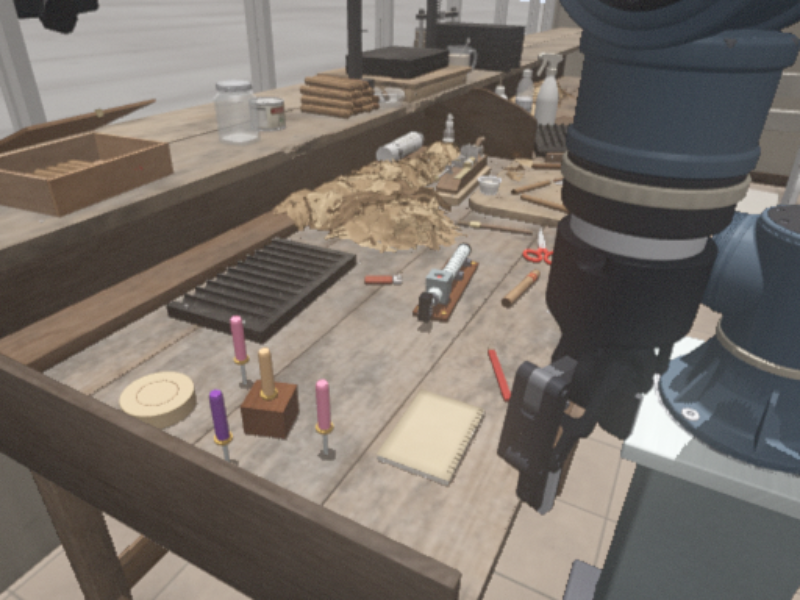

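View pics/b.png

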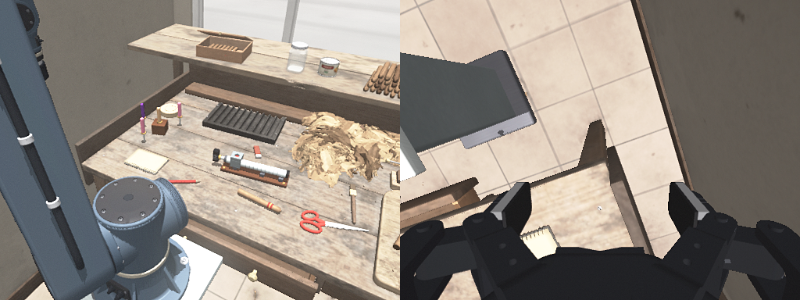

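The scene view (800x600) shows the stylus in its stand at (267,372), the pink and purple look-alikes at (238,340), (323,405) and (220,415), and the gauge from (465,255) to its black handle at (427,302). The lighter is at (382,280), the cigar at (520,288) and the pad at (432,435).

Run:
```python
from h import *
c=ld('scene');P=pts(c);f=c['frame'];hsv=cv2.cvtColor(f,cv2.COLOR_RGB2HSV)
s=512/800
def box(x0,y0,x1,y1):
    m=np.zeros(f.shape[:2],bool);m[int(y0*s):int(y1*s),int(x0*s):int(x1*s)]=1;return m
z=P[...,2]
def show(n,m):
    q=P[m];print(n,len(q),'med',np.median(q,0).round(4),'min',q.min(0).round(3),'max',q.max(0).round(3))
    if len(q)>8:
        r=cv2.minAreaRect((q[:,:2]*1000).astype(np.float32));print('   rect',np.round(r[0],1),np.round(r[1],1),round(r[2],1))
S=box(235,340,305,440)
show('standtop',S&(z>.040)&(z<.048))
show('stylus handle',S&(z>.06)&(z<.107))
show('stylus top',S&(z>.111)&(z<.12))
for n,b in [('pinkA',(225,315,250,365)),('pinkB',(312,378,336,435)),('purple',(205,388,232,445))]: show(n,box(*b)&(z>.04)&(z<.13))
G=box(405,235,485,325)
show('board',G&(z>.009)&(z<.0145))
show('blocktop',G&(z>.062)&(z<.068))
show('black',G&(hsv[...,2]<50)&(z>.02)&(z<.07)); 
show('blacktop',G&(hsv[...,2]<60)&(z>.063)&(z<.069))
show('tube',G&(z>.046)&(z<.051)&(hsv[...,1]<60))
show('pad',box(370,380,490,485)&(z>.009)&(z<.018))
show('lighter',box(360,270,405,290)&(z>.008)&(z<.018))
show('cigar',box(500,265,542,310)&(z>.008)&(z<.025))
show('redpen',box(480,340,515,405)&(hsv[...,1]>150)&(z>.003))
u=cv2.resize(f[140:220,250:370],(720,480),interpolation=cv2.INTER_CUBIC)
cv2.imwrite('pics/c.png',u[...,::-1])
# side view
c=ld('side');P=pts(c);z=P[...,2];f=c['frame'];hsv=cv2.cvtColor(f,cv2.COLOR_RGB2HSV);s=512/400
G=box(205,143,295,190)
print('side')
show('blocktop',G&(z>.061)&(z<.069));show('board',G&(z>.009)&(z<.0145));show('tube',G&(z>.047)&(z<.051))
show('black',box(205,143,230,170)&(hsv[...,2]<60)&(z>.02)&(z<.07));show('red btn',G&(hsv[...,1]>120)&(z>.05))
S=box(150,110,169,136);show('standtop',S&(z>.040)&(z<.048));show('sty',S&(z>.06)&(z<.115))
```

```text
standtop 517 med [0.5655 0.3573 0.0447] min [0.534 0.295 0.04 ] max [0.667 0.386 0.048]
   rect [592.7 329.6] [ 72.7 137.4] 46.1
stylus handle 221 med [0.567  0.3541 0.0783] min [0.561 0.302 0.06 ] max [0.66  0.36  0.107]
   rect [609.3 331.2] [ 15.3 108. ] 62.8
stylus top 33 med [0.5674 0.3528 0.114 ] min [0.562 0.346 0.111] max [0.575 0.359 0.116]
   rect [567.9 352.4] [11.2 13.6] 38.2
pinkA 236 med [0.6515 0.3103 0.0762] min [0.645 0.295 0.041] max [0.667 0.317 0.111]
   rect [653.6 307.6] [20.  18.9] 45.4
pinkB 308 med [0.4719 0.369  0.0767] min [0.465 0.355 0.041] max [0.485 0.375 0.111]
   rect [473.7 365.4] [21.2 16.4] 63.8
purple 326 med [0.5639 0.4406 0.0781] min [0.557 0.426 0.04 ] max [0.577 0.446 0.111]
   rect [567.8 438.5] [18.  16.5] 42.6
board 360 med [ 0.4937 -0.1008  0.0114] min [ 0.467 -0.339  0.009] max [0.659 0.019 0.014]
   rect [ 545.6 -155.9] [144.4 368.3] 30.3
blocktop 124 med [ 0.4977 -0.0238  0.0643] min [ 0.483 -0.057  0.062] max [0.524 0.054 0.067]
   rect [499.5  -0.6] [ 38.3 109.8] 7.2
  return _methods._mean(a, axis=axis, dtype=dtype,
  ret = um.true_divide(
Traceback (most recent call last):
ValueError: zero-size array to reduction operation minimum which has no identity
```

Run:
```python
from h import *
def show(n,m):
    q=P[m]
    if len(q)<5: print(n,len(q));return
    r=cv2.minAreaRect((q[:,:2]*1000).astype(np.float32))
    print(n,len(q),'med',np.median(q,0).round(4),'min',q.min(0).round(3),'max',q.max(0).round(3),'rect',np.round(r[0],1),np.round(r[1],1),round(r[2],1))
def box(x0,y0,x1,y1):
    m=np.zeros(f.shape[:2],bool);m[int(y0*s):int(y1*s),int(x0*s):int(x1*s)]=1;return m
for n,s in [('scene',.64),('side',1.28)]:
    c=ld(n);P=pts(c);f=c['frame'];hsv=cv2.cvtColor(f,cv2.COLOR_RGB2HSV);x,y,z=np.moveaxis(P,-1,0);S=hsv[...,1];H=hsv[...,0];V=hsv[...,2]
    print(n)
    st=(abs(x-.567)<.045)&(abs(y-.352)<.045)
    show('standtop',st&(z>.042)&(z<.047)); show('sty',st&(z>.065)&(z<.107)); show('stytop',st&(z>.111)&(z<.12))
    g=(abs(x-.5)<.12)&(y>-.2)&(y<.12)
    show('board',g&(z>.009)&(z<.0145)&(S>100)); 
    bt=g&(z>.062)&(z<.0665)&(abs(y+.025)<.035); show('blocktop',bt&(V>80)); show('redbtn',g&(z>.052)&(z<.063)&(S>120)&((H<8)|(H>172)))
    show('black',g&(z>.02)&(z<.07)&(V<60)&(y>.02)&(y<.09)); show('blacktop',g&(z>.063)&(z<.068)&(y>.025)&(y<.09))
    show('tube top',g&(z>.0475)&(z<.051)&(y<-.05))
    q=P[g&(z>.03)&(z<.051)&(y<-.05)]; 
    t=P[g&(z>.0475)&(z<.051)&(y<-.05)]
    if len(t)>5:
        vx,vy,x0,y0=cv2.fitLine(t[:,:2].astype(np.float32),cv2.DIST_HUBER,0,.01,.01).ravel(); print('tube line',np.degrees(np.arctan2(vy,vx)),x0,y0)
    show('lowred',(x>.3)&(x<.8)&(z>.004)&(z<.03)&(S>150)&((H<6)|(H>174))&(y<.15)&(y>-.2))
c=ld('scene');f=c['frame'];u=cv2.resize(f[140:220,250:370],(720,480),interpolation=cv2.INTER_CUBIC)
c=ld('side');f=c['frame'];v=cv2.resize(f[175:245,255:385],(780,420),interpolation=cv2.INTER_CUBIC)
cv2.imwrite('pics/c.png',cv2.resize(np.vstack([cv2.resize(u,(600,360)),cv2.resize(v,(600,240))]),(600,600))[...,::-1])
```

```text
scene
standtop 439 med [0.5639 0.3585 0.0447] min [0.534 0.317 0.042] max [0.605 0.385 0.047] rect [569.7 351.2] [56.8 58.1] 18.8
sty 147 med [0.5644 0.3564 0.0866] min [0.561 0.346 0.065] max [0.576 0.36  0.107] rect [566.8 354.9] [15.8 10.9] 37.7
stytop 33 med [0.5674 0.3528 0.114 ] min [0.562 0.346 0.111] max [0.575 0.359 0.116] rect [567.9 352.4] [11.2 13.6] 38.2
board 199 med [ 0.488  -0.0782  0.0114] min [ 0.469 -0.2    0.009] max [0.619 0.019 0.014] rect [499.  -80.8] [182.3 164.9] 48.1
blocktop 91 med [ 0.5038 -0.032   0.0643] min [ 0.483 -0.057  0.062] max [ 0.524 -0.014  0.066] rect [503.8 -34.2] [38.3 42.1] 7.2
redbtn 0
black 0
blacktop 31 med [0.4927 0.0452 0.0646] min [0.485 0.035 0.063] max [0.503 0.053 0.067] rect [493.9  44. ] [17.6 19. ] 1.0
tube top 42 med [ 0.5165 -0.1314  0.0484] min [ 0.505 -0.199  0.048] max [ 0.528 -0.084  0.051] rect [ 518.5 -141.7] [ 12.2 115.7] 7.7
tube line -82.35919 0.51946634 -0.15628591
lowred 0
side
standtop 100 med [0.5632 0.3455 0.0456] min [0.535 0.312 0.042] max [0.603 0.385 0.047] rect [569.4 348.2] [62.1 56.3] 20.3
sty 58 med [0.5
[... 453 characters left out ...]
 [502.8 -37. ] [40.7 37.5] 8.7
redbtn 5 med [ 0.5073 -0.0352  0.0591] min [ 0.503 -0.039  0.058] max [ 0.512 -0.03   0.062] rect [507.3 -35.8] [ 3.5 11.7] 39.5
black 31 med [0.4848 0.0378 0.0545] min [0.481 0.028 0.02 ] max [0.49  0.048 0.066] rect [485.5  38. ] [ 6.8 20.2] 8.3
blacktop 26 med [0.4906 0.0402 0.0666] min [0.481 0.028 0.064] max [0.504 0.049 0.068] rect [492.9  39.6] [16.6 21.9] 22.1
tube top 168 med [ 0.5135 -0.1304  0.0491] min [ 0.485 -0.199  0.048] max [ 0.53  -0.054  0.051] rect [ 513.9 -124.2] [ 30. 147.] 11.3
tube line -82.12024 0.51279485 -0.12806535
lowred 28 med [0.3439 0.0831 0.0071] min [0.321 0.054 0.005] max [0.367 0.133 0.012] rect [341.4  92.9] [ 9.8 87.1] 29.9
```

View pics/c.png

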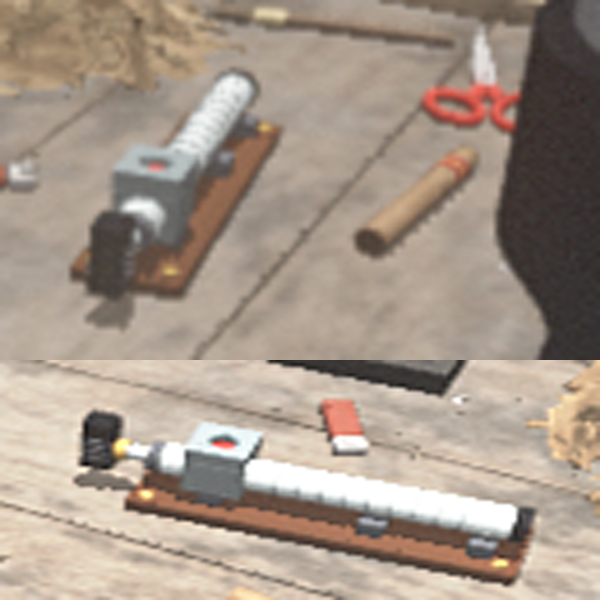

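The zoomed crop shows the grey block with its red button (about (155,165) above, (222,443) below). The black handle is at the +y end, and the cigar and lighter lie clear of the pull path. Next I move above the stylus.

send_rows:
  moves:
    - [0.5,0,0,0,0,0,0.95]
    - [0.5,0,0,0,0,0,0.95]
    - [0.5,0,0,0,0,0,0.95]
    - [0.5,0,0,0,0,0,0.95]
    - [0.5,-0.67,0.53,0,0,0,0]
    - [0.5,-0.67,0.53,0,0,0,0]
    - [0.5,-0.67,0.53,0,0,0,0]
    - [0.5,-0.67,0.53,0,0,0,0]
    - [0.5,-0.67,0.53,0,0,0,0]
    - [0.5,-0.67,0.53,0,0,0,0]

```text
time_s: 1.4
eef_pos: [0.4729, 0.3863, 0.256]
eef_rot: [0.487, 0.873, -0.0, -0.0]
wrist_force: [-0.1, 0.8, 0.5]
width: 0.0425
grip_force: 0.0
```

send_rows:
  moves:
    - [0.5,-0.67,0.53,0,0,0,0]
    - [0.5,-0.67,0.53,0,0,0,0]
    - [0.5,0,0,0,0,0,0]
    - [0.5,0,0,0,0,0,0]

```text
time_s: 1.9
eef_pos: [0.5674, 0.3519, 0.2557]
eef_rot: [0.488, 0.873, -0.001, -0.0]
wrist_force: [-0.0, 0.2, -0.3]
width: 0.0425
grip_force: 0.0
```

```bash
cat >> h.py <<'E'
from scipy.spatial.transform import Rotation as Ro
def to(p):
    s=sensors.read_state();R=Ro.from_quat(s['eef_rot']).as_matrix()
    print('t',round(s['time_s'],2),'tcp',s['eef_pos'].round(4),'yaw_y',np.degrees(np.arctan2(R[1,1],R[0,1])).round(2),'z',R[:,2].round(4),'w',round(s['width'],4),'grip',round(s['grip_force'],1),'F',s['wrist_force'].round(2))
    if p is not None: print('units',(R.T@(np.array(p)-s['eef_pos'])/.06).round(3))
def rect(n,q):
    if len(q)<5: print(n,len(q));return
    r=cv2.minAreaRect((q[:,:2]*1000).astype(np.float32));print(n,len(q),'med',np.median(q,0).round(4),'rect',np.round(r[0],1),np.round(r[1],1),round(r[2],1))
E
python3 - <<'E'
from h import *
to([.568,.350,.2])
c=grab('wrist');P=pts(c);x,y,z=np.moveaxis(P,-1,0)
st=(abs(x-.568)<.045)&(abs(y-.352)<.045)
rect('standtop',P[st&(z>.041)&(z<.048)]);rect('stytop',P[st&(z>.110)&(z<.12)]);rect('flange',P[st&(z>.0485)&(z<.053)])
cv2.imwrite('pics/d.png',c['frame'][...,::-1])
E
```

```text
t 1.9 tcp [0.5674 0.3519 0.2557] yaw_y 31.64 z [-1.3e-03 -6.0e-04 -1.0e+00] w 0.0425 grip 0.0 F [-0.03  0.22 -0.28]
units [-0.033 -0.008  0.928]
standtop 1916 med [0.5641 0.3551 0.0442] rect [568.3 350.2] [56.2 56.3] 18.8
stytop 182 med [0.5677 0.3508 0.1137] rect [568.  350.7] [13.7 12.8] 20.7
flange 75 med [0.5637 0.3562 0.0493] rect [566.7 352.4] [20.8 15.2] 38.7
```

View pics/d.png

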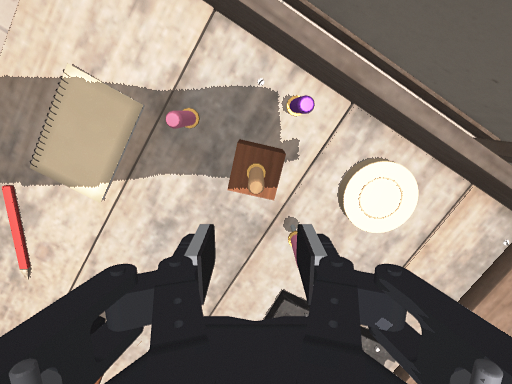

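The wrist view shows the stylus handle in its stand at (255,180), between the fingers, and the look-alikes are clear. I descend and grip.

send_rows:
  moves:
    - [0.5,-0.03,0,0.8,0,0,0]
    - [0.5,0,0,0.8,0,0,0]
    - [0.5,0,0,0.6,0,0,0]
    - [0.5,0,0,0.4,0,0,0]
    - [0.5,0,0,0.23,0,0,0]
    - [0.5,0,0,0,0,0,0]
    - [0.0,0,0,0,0,0,0]
    - [0.0,0,0,0,0,0,0]
    - [0.0,0,0,0,0,0,0]
    - [0.0,0,0,0,0,0,0]

```text
time_s: 3.2
eef_pos: [0.5692, 0.3511, 0.0879]
eef_rot: [0.487, 0.873, 0.001, 0.0]
wrist_force: [-0.9, 1.3, 5.3]
width: 0.0144
grip_force: 58.5
```

```bash
python3 -c "
from h import *
to(None)"
```

```text
t 3.2 tcp [0.5692 0.3511 0.0879] yaw_y 31.67 z [ 0.0016  0.0014 -1.    ] w 0.0144 grip 58.5 F [-0.88  1.28  5.27]
```

send_rows:
  moves:
    - [0,0,0,-0.2,0,0,0]
    - [0,0,0,-0.4,0,0,0]
    - [0,0,0,-0.7,0,0,0]
    - [0,0,0,-0.7,0,0,0]
    - [0,0,0,-0.5,0,0,0]
    - [0,-0.4,-0.35,0,0,0,0]
    - [0,-0.6,-0.52,0,0,0,0]
    - [0,-0.7,-0.61,0,0,0,0]
    - [0,-0.7,-0.61,0,0,0,0]
    - [0,-0.7,-0.61,0,0,0,0]

```text
time_s: 4.45
eef_pos: [0.528, 0.1055, 0.2374]
eef_rot: [0.487, 0.873, 0.0, 0.0]
wrist_force: [1.1, -0.1, -0.1]
width: 0.0142
grip_force: 58.5
```

send_rows:
  moves:
    - [0,-0.7,-0.61,0,0,0,0]
    - [0,-0.6,-0.53,0,0,0,0]
    - [0,-0.52,-0.46,0,0,0,0]
    - [0,0,0,0,0,0,0]
    - [0,0,0,0,0,0,0]

```text
time_s: 5.08
eef_pos: [0.5042, -0.0361, 0.2371]
eef_rot: [0.488, 0.873, 0.0, 0.0]
wrist_force: [0.3, 0.3, -0.4]
width: 0.0145
grip_force: 58.5
```

Run:
```python
from h import *
to([.5035,-.0355,.2])
for n in ['scene','side','wrist']:
    c=grab(n);P=pts(c);x,y,z=np.moveaxis(P,-1,0)
    g=(abs(x-.503)<.04)&(abs(y+.035)<.04)
    print(n);rect('block',P[(abs(x-.503)<.03)&(abs(y+.035)<.03)&(z>.061)&(z<.067)])
    for a,b in [(.08,.17),(.14,.155),(.155,.17),(.17,.19),(.19,.215)]: rect(f'sty{a}-{b}',P[g&(z>a)&(z<b)])
    u,v=proj(c,[.5035,-.0355,.12]).astype(int);print(u,v)
    cr=c['frame'][max(v-70,0):v+70,max(u-85,0):u+85];cv2.imwrite(f'pics/e_{n}.png',cv2.resize(cr,(400,330))[...,::-1])
cv2.imwrite('pics/e.png',np.hstack([cv2.imread(f'pics/e_{n}.png') for n in('scene','side')]))
```

```text
t 5.08 tcp [ 0.5042 -0.0361  0.2371] yaw_y 31.63 z [ 7.e-04  1.e-04 -1.e+00] w 0.0145 grip 58.5 F [ 0.27  0.34 -0.43]
units [ 0.015 -0.006  0.618]
scene
block 96 med [ 0.5042 -0.0317  0.0641] rect [504. -34.] [38.4 41.5] 5.1
sty0.08-0.17 13 med [ 0.5043 -0.0317  0.1642] rect [504.4 -33.1] [5.3 4.1] 25.6
sty0.14-0.155 0
sty0.155-0.17 13 med [ 0.5043 -0.0317  0.1642] rect [504.4 -33.1] [5.3 4.1] 25.6
sty0.17-0.19 17 med [ 0.5049 -0.0338  0.1775] rect [505.4 -34.2] [5.9 4.3] 12.8
sty0.19-0.215 59 med [ 0.5025 -0.0291  0.203 ] rect [501.9 -30.4] [26.6 13.9] 7.1
282 157
side
block 94 med [ 0.5026 -0.0385  0.0654] rect [503.2 -36.9] [39.7 38.2] 6.9
sty0.08-0.17 9 med [ 0.505  -0.0384  0.1622] rect [503.4 -38.5] [4.3 3.2] 17.6
sty0.14-0.155 0
sty0.155-0.17 9 med [ 0.505  -0.0384  0.1622] rect [503.4 -38.5] [4.3 3.2] 17.6
sty0.17-0.19 16 med [ 0.5041 -0.0373  0.1811] rect [504.  -37.8] [5.2 5. ] 36.0
sty0.19-0.215 42 med [ 0.4987 -0.0409  0.201 ] rect [500.9 -39.4] [16.6 18.7] 27.2
304 182
wrist
block 1177 med [ 0.5023 -0.035   0.0641] rect [502.8 -35.6] [38.  38.3] 7.4
sty0.08-0.17 56 med [ 0.5027 -0.0333  0.1619] rect [503.1 -33.7] [5.  1.9] 28.5
sty0.14-0.155 4
sty0.155-0.17 52 med [ 0.5027 -0.0333  0.1624] rect [503.1 -33.7] [5.  1.9] 27.7
sty0.17-0.19 2
sty0.19-0.215 575 med [ 0.4997 -0.0289  0.1995] rect [502.1 -29.6] [22.9  9.4] 30.2
254 192
```

View pics/e.png

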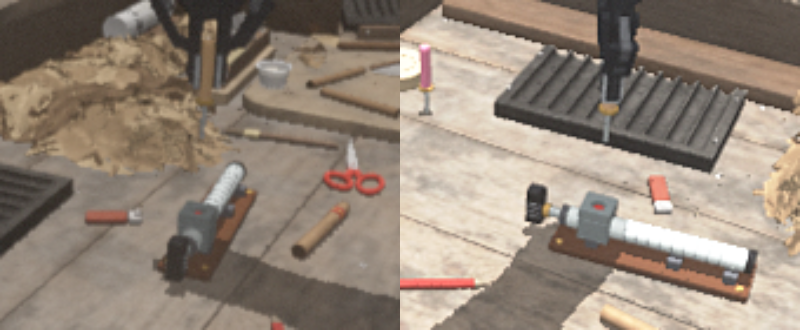

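The crops show the stylus held upright above the block, and the measurements put the pin within 1–2 mm of the well. I go down to the mouth.

send_rows:
  moves:
    - [0,0.015,-0.01,0.4,0,0,0]
    - [0,0,0,0.5,0,0,0]
    - [0,0,0,0.35,0,0,0]
    - [0,0,0,0.15,0,0,0]
    - [0,0,0,0.1,0,0,0]
    - [0,0,0,0.05,0,0,0]
    - [0,0,0,0,0,0,0]
    - [0,0,0,0,0,0,0]

```text
time_s: 6.22
eef_pos: [0.5034, -0.0357, 0.144]
eef_rot: [0.487, 0.873, 0.0, 0.0]
wrist_force: [-0.6, -0.0, -0.4]
width: 0.0149
grip_force: 58.5
```

send_rows:
  moves:
    - [0,0,0,0.04,0,0,0]
    - [0,0,0,0.04,0,0,0]
    - [0,0,0,0.03,0,0,0]
    - [0,0,0,0,0,0,0]

```text
time_s: 6.72
eef_pos: [0.5033, -0.0357, 0.1369]
eef_rot: [0.487, 0.873, 0.0, 0.0]
wrist_force: [0.2, -0.1, 2.1]
width: 0.0148
grip_force: 58.6
```

Run:
```python
from h import *
to(None)
for n in['side','scene']:
    c=grab(n);P=pts(c);x,y,z=np.moveaxis(P,-1,0)
    rect(n+' handle top',P[(abs(x-.49)<.04)&(z>.063)&(z<.068)&(y>.025)&(y<.09)])
```

```text
t 6.72 tcp [ 0.5033 -0.0357  0.1369] yaw_y 31.67 z [ 3.e-04 -1.e-04 -1.e+00] w 0.0148 grip 58.6 F [ 0.23 -0.1   2.07]
side handle top 27 med [0.4893 0.0449 0.066 ] rect [491.8  43.7] [21.  19.8] 12.0
scene handle top 31 med [0.4928 0.0487 0.0651] rect [493.1  48.5] [17.2 20.8] 5.8
```

send_rows:
  moves:
    - [0,0,0,0.03,0,0,0]
    - [0,0,0,0.03,0,0,0]
    - [0,0,0,0.03,0,0,0]
    - [0,0,0,0,0,0,0]
    - [0,0,0,0,0,0,0]

```text
time_s: 7.45
eef_pos: [0.5038, -0.0356, 0.1336]
eef_rot: [0.487, 0.873, 0.001, 0.001]
wrist_force: [-4.2, 1.8, 24.2]
width: 0.0149
grip_force: 61.2
```

Run:
```python
from h import *
to(None)
for n in['side','scene']:
    c=grab(n);P=pts(c);x,y,z=np.moveaxis(P,-1,0)
    rect(n+' handle top',P[(abs(x-.49)<.04)&(z>.063)&(z<.068)&(y>.025)&(y<.09)])
```

```text
t 7.45 tcp [ 0.5038 -0.0356  0.1336] yaw_y 31.68 z [ 2.9e-03 -1.0e-04 -1.0e+00] w 0.0149 grip 61.2 F [-4.24  1.82 24.23]
side handle top 26 med [0.4892 0.052  0.0661] rect [490.9  51.1] [18.9 20.8] 9.4
scene handle top 29 med [0.4928 0.0574 0.0647] rect [492.1  55.2] [16.8 19.2] 3.2
```

The slide has jumped out by about 11 mm. I lift and carry the stylus back.

send_rows:
  moves:
    - [0,0,0,-0.1,0,0,0]
    - [0,0,0,-0.4,0,0,0]
    - [0,0,0,-0.7,0,0,0]
    - [0,0,0,-0.55,0,0,0]
    - [0,0.4,0.35,0,0,0,0]
    - [0,0.6,0.52,0,0,0,0]
    - [0,0.7,0.61,0,0,0,0]
    - [0,0.7,0.61,0,0,0,0]
    - [0,0.7,0.61,0,0,0,0]
    - [0,0.7,0.61,0,0,0,0]

```text
time_s: 8.8
eef_pos: [0.5521, 0.2643, 0.2358]
eef_rot: [0.487, 0.873, -0.001, -0.0]
wrist_force: [0.2, -0.5, -0.5]
width: 0.0147
grip_force: 58.5
```

send_rows:
  moves:
    - [0,0.6,0.52,0,0,0,0]
    - [0,0.5,0.45,0,0,0,0]
    - [0,0,0,0,0,0,0]
    - [0,0,0,0,0,0,0]

```text
time_s: 9.3
eef_pos: [0.5669, 0.3488, 0.2357]
eef_rot: [0.487, 0.873, -0.001, -0.0]
wrist_force: [0.5, -0.4, -0.1]
width: 0.0147
grip_force: 58.6
```

Run:
```python
from h import *
to([.568,.3505,.086])
for n in['side','scene','wrist']:
    c=grab(n);P=pts(c);x,y,z=np.moveaxis(P,-1,0)
    rect(n+' handle top',P[(abs(x-.49)<.04)&(z>.063)&(z<.068)&(y>.025)&(y<.09)])
    g=(abs(x-.568)<.04)&(abs(y-.351)<.04)
    for a,b in [(.135,.172),(.135,.155),(.155,.172),(.18,.2)]: rect(f'sty{a}-{b}',P[g&(z>a)&(z<b)])
    rect('standtop',P[g&(z>.041)&(z<.048)])
    if n!='side': cv2.imwrite(f'pics/f_{n}.png',cv2.resize(c['frame'],(400,300))[...,::-1])
cv2.imwrite('pics/f.png',np.hstack([cv2.imread(f'pics/f_{n}.png') for n in('scene','wrist')]))
```

```text
t 9.3 tcp [0.5669 0.3488 0.2357] yaw_y 31.69 z [-0.0015 -0.0014 -1.    ] w 0.0147 grip 58.6 F [ 0.53 -0.44 -0.06]
units [0.015 0.036 2.495]
side handle top 32 med [0.4882 0.0514 0.0657] rect [491.   52.4] [19.  20.7] 7.3
sty0.135-0.172 11 med [0.5653 0.3463 0.1647] rect [565.5 346. ] [8.5 4. ] 31.8
sty0.135-0.155 0
sty0.155-0.172 11 med [0.5653 0.3463 0.1647] rect [565.5 346. ] [8.5 4. ] 31.8
sty0.18-0.2 19 med [0.5647 0.3453 0.1961] rect [565.8 345.3] [15.2 15.9] 83.8
standtop 162 med [0.5668 0.3477 0.0459] rect [567.7 347.4] [63.4 57.6] 16.8
scene handle top 28 med [0.4916 0.0585 0.0652] rect [492.2  56.3] [17.1 19.8] 9.7
sty0.135-0.172 29 med [0.5672 0.3501 0.1622] rect [567.3 349.5] [5.7 4.5] 51.2
sty0.135-0.155 4
sty0.155-0.172 25 med [0.5672 0.3506 0.1629] rect [567.1 349.5] [5.7 4.2] 55.6
sty0.18-0.2 66 med [0.5646 0.3529 0.1969] rect [566.1 351.4] [19.7 15.6] 46.6
standtop 542 med [0.5684 0.3538 0.0447] rect [569.7 351.1] [56.4 58.5] 18.7
wrist handle top 0
sty0.135-0.172 58 med [0.5658 0.3502 0.1619] rect [565.8 349.8] [5.  1.8] 28.4
sty0.135-0.155 6 med [0.5655 0.3502 0.1541] rect [565.9 349.7] [5.  1.3] 28.3
sty0.155-0.172 52 med [0.5658 0.3502 0.1626] rect [565.8 349.8] [4.9 1.8] 28.4
sty0.18-0.2 306 med [0.5622 0.3553 0.1973] rect [563.7 353.3] [20.4  9.3] 30.9
standtop 2542 med [0.5678 0.3511 0.0441] rect [568.3 350.2] [56.2 56.3] 18.9
```

View pics/f.png

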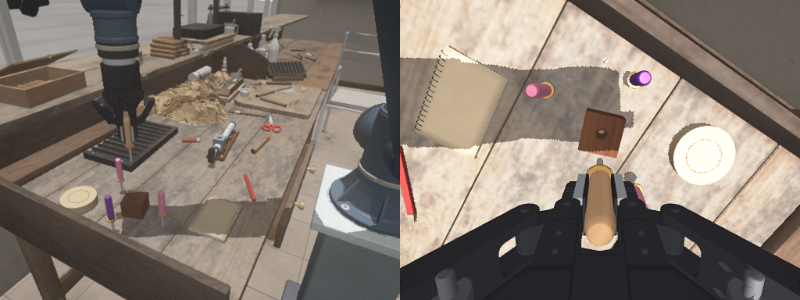

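The scene and wrist views show the stylus upright above the stand, with the hole visible at (601,131) in the right panel. After a 2 mm correction I lower it in and release.

send_rows:
  moves:
    - [0,0.02,0.035,0.5,0,0,0]
    - [0,0,0,0.6,0,0,0]
    - [0,0,0,0.4,0,0,0]
    - [0,0,0,0.2,0,0,0]
    - [0,0,0,0.2,0,0,0]
    - [0,0,0,0.2,0,0,0]
    - [0,0,0,0.2,0,0,0]
    - [0,0,0,0.14,0,0,0]
    - [0,0,0,0,0,0,0]

```text
time_s: 10.58
eef_pos: [0.5681, 0.3513, 0.0893]
eef_rot: [0.487, 0.873, -0.001, -0.0]
wrist_force: [0.4, -0.1, -0.3]
width: 0.0144
grip_force: 58.6
```

```bash
python3 -c "
from h import *
to([.568,.3505,.086])"
```

```text
t 10.57 tcp [0.5681 0.3513 0.0893] yaw_y 31.68 z [-1.1e-03 -7.0e-04 -1.0e+00] w 0.0144 grip 58.6 F [ 0.42 -0.12 -0.34]
units [-0.011 -0.009  0.055]
```

send_rows:
  moves:
    - [0,0,0,0.02,0,0,0]
    - [0,0,0,0,0,0,0]
    - [0.5,0,0,0,0,0,0]
    - [0.5,0,0,0,0,0,0]
    - [0.5,0,0,0,0,0,0]
    - [0.5,0,0,-0.3,0,0,0]
    - [0.5,0,0,-0.6,0,0,0]
    - [0.5,0,0,-0.8,0,0,0]
    - [0.5,0,0,-0.3,0,0,0]
    - [0.5,0,0,0,0,0,0]

```text
time_s: 11.82
eef_pos: [0.5691, 0.352, 0.2105]
eef_rot: [0.487, 0.873, 0.001, 0.001]
wrist_force: [0.9, -0.2, -0.6]
width: 0.0429
grip_force: 0.0
```

Run:
```python
from h import *
to(None)
for n in['side','scene','wrist']:
    c=grab(n);P=pts(c);x,y,z=np.moveaxis(P,-1,0);print(n)
    rect('handle top',P[(abs(x-.49)<.04)&(z>.063)&(z<.068)&(y>.025)&(y<.09)])
    st=(abs(x-.568)<.04)&(abs(y-.352)<.04)
    rect('stytop',P[st&(z>.110)&(z<.125)]);rect('standtop',P[st&(z>.041)&(z<.048)])
```

```text
t 11.82 tcp [0.5691 0.352  0.2105] yaw_y 31.67 z [ 0.0027  0.0016 -1.    ] w 0.0429 grip 0.0 F [ 0.88 -0.21 -0.59]
side
handle top 28 med [0.4892 0.0505 0.066 ] rect [489.6  51.6] [19.1 21.5] 10.3
stytop 16 med [0.5654 0.3459 0.1152] rect [565.6 348.4] [12.  15.2] 17.9
standtop 133 med [0.5627 0.3418 0.046 ] rect [570.  349.1] [63.2 56.3] 20.2
scene
handle top 31 med [0.4922 0.0582 0.0651] rect [492.5  56.8] [16.5 19.3] 10.0
stytop 39 med [0.5681 0.355  0.114 ] rect [568.9 353.1] [12.4 11.5] 23.8
standtop 463 med [0.5634 0.3589 0.0447] rect [569.9 350.8] [57.1 58.8] 18.2
wrist
handle top 0
stytop 265 med [0.568  0.3522 0.1138] rect [568.2 351.7] [13.8 13.3] 53.1
standtop 2492 med [0.5631 0.3558 0.0442] rect [568.4 350. ] [56.2 56.7] 18.6
```

The stylus is back in the stand: its top is at z = 0.115 m, centred within 2 mm. Next I go above the handle.

send_rows:
  moves:
    - [0.7,0,0,0,0,0,0.8]
    - [0.7,0,0,0,0,0,0.8]
    - [0.7,0,0,0,0,0,0.8]
    - [0.7,-0.77,-0.32,0,0,0,0]
    - [0.7,-0.8,-0.33,0,0,0,0]
    - [0.7,-0.8,-0.33,0,0,0,0]
    - [0.7,-0.8,-0.33,0,0,0,0]
    - [0.7,-0.8,-0.33,0,0,0,0]
    - [0.7,-0.8,-0.31,0,0,0,0]
    - [0.7,0,0,0,0,0,0]

```text
time_s: 13.22
eef_pos: [0.4891, 0.0495, 0.2079]
eef_rot: [0.66, 0.752, -0.001, -0.001]
wrist_force: [-0.1, -0.5, 0.0]
width: 0.0602
grip_force: 0.0
```

Run:
```python
from h import *
c=grab('wrist');P=pts(c);x,y,z=np.moveaxis(P,-1,0)
rect('handle top',P[(abs(x-.49)<.04)&(z>.061)&(z<.068)&(y>.025)&(y<.09)])
rect('block',P[(abs(x-.503)<.03)&(abs(y+.035)<.03)&(z>.061)&(z<.067)])
to([.4915,.0525,.051])
cv2.imwrite('pics/g.png',c['frame'][...,::-1])
```

```text
handle top 482 med [0.4908 0.0547 0.0646] rect [490.8  53.7] [19.4 22.1] 7.0
block 1170 med [ 0.5026 -0.0346  0.0641] rect [502.8 -35.5] [37.4 39.2] 7.0
t 13.28 tcp [0.4899 0.0509 0.2081] yaw_y 7.5 z [-1.5e-03 -2.0e-04 -1.0e+00] w 0.06 grip 0.0 F [-0.3  -0.01 -0.61]
units [0.023 0.034 2.618]
```

View pics/g.png

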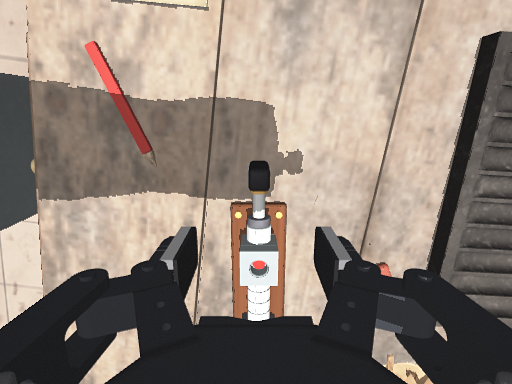

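The wrist view shows the black handle at (259,175), centred between the fingers and free around. The lighter, at (383,268), is well clear. I descend and grip.

send_rows:
  moves:
    - [0.6,0.04,0.02,0.6,0,0,0]
    - [0.6,0,0,0.8,0,0,0]
    - [0.6,0,0,0.6,0,0,0]
    - [0.6,0,0,0.4,0,0,0]
    - [0.6,0,0,0.22,0,0,0]
    - [0.6,0,0,0,0,0,0]
    - [0,0,0,0,0,0,0]
    - [0,0,0,0,0,0,0]
    - [0,0,0,0,0,0,0]
    - [0,0,0,0,0,0,0]

```text
time_s: 14.52
eef_pos: [0.4914, 0.0548, 0.0526]
eef_rot: [0.658, 0.753, 0.0, 0.0]
wrist_force: [-3.5, 0.7, 5.1]
width: 0.0192
grip_force: 60.4
```

```bash
python3 -c "
from h import *
to(None)"
```

```text
t 14.53 tcp [0.4914 0.0548 0.0526] yaw_y 7.67 z [ 4.e-04  2.e-04 -1.e+00] w 0.0192 grip 60.4 F [-3.53  0.73  5.09]
```

send_rows:
  moves:
    - [0,0.1,0,0,0,0,0]
    - [0,0.15,0,0,0,0,0]
    - [0,0.15,0,0,0,0,0]
    - [0,0.15,0,0,0,0,0]
    - [0,0.15,0,0,0,0,0]
    - [0,0.12,0,0,0,0,0]
    - [0,0,0,0,0,0,0]
    - [0,0,0,0,0,0,0]

```text
time_s: 15.52
eef_pos: [0.4851, 0.1033, 0.0522]
eef_rot: [0.658, 0.753, -0.0, 0.001]
wrist_force: [-2.7, -3.6, 6.0]
width: 0.0193
grip_force: 60.5
```

```bash
python3 -c "
from h import *
to([.4866-.1305*.1215,.0415+.991*.1215,.051])"
```

```text
t 15.53 tcp [0.4851 0.1033 0.0522] yaw_y 7.66 z [ 7.e-04 -9.e-04 -1.e+00] w 0.0193 grip 60.5 F [-2.68 -3.59  6.01]
units [ 1.    -0.107  0.02 ]
```

send_rows:
  moves:
    - [0,0.1,0,0,0,0,0]
    - [0,0.15,0,0,0,0,0]
    - [0,0.15,0,0,0,0,0]
    - [0,0.15,0,0,0,0,0]
    - [0,0.15,0,0,0,0,0]
    - [0,0.15,0,0,0,0,0]
    - [0,0.1,0,0,0,0,0]
    - [0,0.05,0,0,0,0,0]
    - [0,0,0,0,0,0,0]

```text
time_s: 16.65
eef_pos: [0.4774, 0.1612, 0.052]
eef_rot: [0.659, 0.752, -0.001, 0.002]
wrist_force: [0.9, -13.4, 4.2]
width: 0.0197
grip_force: 60.3
```

```bash
python3 -c "
from h import *
to(None)"
```

```text
t 16.65 tcp [0.4774 0.1612 0.052 ] yaw_y 7.6 z [ 0.0013 -0.0043 -1.    ] w 0.0197 grip 60.3 F [  0.87 -13.39   4.25]
```

send_rows:
  moves:
    - [0,0.04,0,0,0,0,0]
    - [0,0,0,0,0,0,0]
    - [0,0,0,0,0,0,0]
    - [0,0,0,0,0,0,0]

```text
time_s: 17.15
eef_pos: [0.4773, 0.1615, 0.0518]
eef_rot: [0.659, 0.752, -0.003, 0.003]
wrist_force: [3.2, -24.7, 1.4]
width: 0.0192
grip_force: 60.1
```

Run:
```python
from h import *
to(None)
for n in['scene','side']:
    c=grab(n);P=pts(c);f=c['frame']
    u,v=proj(c,[.49,.09,.04]).astype(int);cr=f[max(v-66,0):v+66,max(u-80,0):u+80];cv2.imwrite(f'pics/k_{n}.png',cv2.resize(cr,(400,330),interpolation=cv2.INTER_CUBIC)[...,::-1])
    x,y,z=np.moveaxis(P,-1,0);st=(abs(x-.568)<.04)&(abs(y-.352)<.04);rect('stytop',P[st&(z>.110)&(z<.125)])
cv2.imwrite('pics/k.png',np.hstack([cv2.imread(f'pics/k_{n}.png') for n in('scene','side')]))
```

```text
t 17.15 tcp [0.4773 0.1615 0.0518] yaw_y 7.51 z [ 0.0017 -0.0084 -1.    ] w 0.0192 grip 60.1 F [  3.18 -24.73   1.44]
stytop 38 med [0.5681 0.3544 0.1139] rect [568.7 353.1] [13.1 12.2] 37.0
stytop 12 med [0.5671 0.3476 0.115 ] rect [568.6 349.1] [13.   9.6] 35.3
```

View pics/k.png

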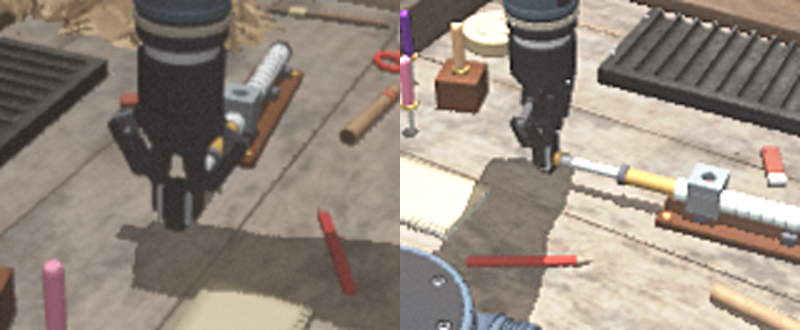

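The crops show the gauge fully extended, with the brass tube and the slide both out, and the fingers on the handle. The force rose sharply with almost no motion, so it is at the second stop, and the stylus is in its stand.

```bash
python3 -c "
from h import *
print(env.sign_off()); to(None)"
```

```text
the job is handed in; nothing more can be done
None
the job is handed in; nothing more can be done
```

I handed in the job with the button pressed, the stylus back upright in its stand, and the gauge held fully extended at the second stop; the sign-off returned no verdict.

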